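Centre-mark a cast sample button with the automatic punch

TASK

Slide the round metal sample button along the bed of the marking jig until it is fully home against the end stop under the bridge, then take the automatic punch from its stand, put its nose down through the bridge's guide bush and press it straight down onto the button until it trips with a snap. Ease off at the snap: never push or lean hard on the button or force the punch against the jig. Finally put the punch back upright in its stand, with the button still home and the other things on the bench left where they are.

Things in the scene. Friction and masses are not known exactly. Their poses are not given: they have to be found in the camera images.
- jig: Metal marking jig bolted to the bench. Origin on the guide bush's axis at bench level, z up; the button slides along its +x, from the open front (which faces the robot) to the end stop behind the bridge. Base plate 152 x 112 mm, x = -94 to +58 mm, its top (the bed) 14 mm above the bench. Two steel rails on the bed, 7 mm high, 42.6 mm apart inside, guide the button from x = -89 mm on.
- jig_nest (a point): On the bed, on the bush's axis, 14 mm above the bench: the centre of the button's underside belongs here when home. Axes as the jig's. The stop pad is 20.2 mm further on.
- jig_bush (a point): Centre of the mouth of the steel guide bush on the bridge, 61 mm above the bench. Funnel mouth about 21 mm wide, narrowing within 6 mm to a bore of 12.6 mm, which ends 41 mm above the bench. The bridge is 34 mm long in x (-17 to +17), 106 mm wide in y, on two side posts; 29 mm free height over the bed; top 53 mm, screw heads 57 mm above the bench. Axes as the jig's.
- button_center (a point): Loose cast metal sample button, disc 40 mm in diameter, about 80 g. Point on its axis, 8 mm above its underside. Its thickness, 12 to 24 mm, differs from cast to cast and is not measured. It starts flat on the bed between the rails, in front of the bridge, 45 to 65 mm short of home; when home its rim still stands out 3 mm in front of the bridge and can be pushed there. Loads above 25 N spoil it.
- stand: Fixed round stand of the punch: foot 68 mm in diameter, 8 mm thick; upright tube 62 mm high in all, flared mouth, bore 15 mm. Origin at the centre of its underside, z up. The punch hangs in it nose down, its collar resting on the rim 62 mm above the bench.
- punch_grip (a point): Automatic punch, steel, 112 mm long, about 120 g, upright in its stand at the start. Point on its axis in the middle of the knurled grip (16 mm in diameter, from 20 mm below to 20 mm above this point), 76 mm above the tip; z points from tip to cap. Above the grip an adjusting cap, 19 mm wide, 16 mm long.
- punch_collar (a point): Centre of the underside of the punch's collar (26 mm in diameter, 6 mm thick), 26 mm below punch_grip. Below it the smooth nose barrel, 11 mm in diameter, its chamfered end 42.5 mm below this point; from that the spindle, 5 mm thick, pointed, stands out 7.5 mm.
- punch_tip (a point): Point of the spindle. Pressed, it goes into the nose against the main spring: 2 N at first, then 3 N per mm, to about 16 N at some 4.7 mm. There the sear trips with a snap and the force drops at once by 5 N or more. Pressed on, it rises again, and 2.8 mm past the trip the nose barrel itself bears hard on the button. Lifted off, the spindle comes out and re-arms by itself.
- punch_trip (a joint): Slip of the sear inside the punch, m: 0 armed, 0.004 tripped; it jumps at the snap and goes back when the punch is lifted off.
- vial_2: Bystander: small vial with a white cap, 30 mm wide, 58 mm high; origin under its centre.
- petri_dish: Bystander: open glass dish, 90 mm wide, 14 mm high; origin under its centre.
- marker: Bystander: marker pen lying on the bench, 134 mm long; origin under its centre.
- filter_box: Bystander: round flat box, 73 mm wide, 23 mm high; origin under its centre.
- beaker_1: Bystander: empty glass beaker, 68 mm wide, 75 mm high; origin under its centre.
Not all that is in view belongs to the job. There is more than one size of the part that bears punch_grip; the job needs the smaller. There is more than one size of the part that bears button_center; the job needs the smallest.

How it is judged:
By the outcome, as a careful person would: the job done as asked, in the order asked, and still so for the second after the job is handed in, with the robot touching nothing.
It also fails if it takes over 67 s, if anything falls off the work surface, if the arm or the gripper's body presses on something with over 40 N, if the wrist force passes 120 N, or if a joint passes its speed limit or range.

ROBOT

A 7-joint arm with a two-finger parallel gripper is mounted at the origin on a cart in front of the work surface, level with it; the furniture and walls round the work are solid. World frame = base frame: x ahead of the robot, y to its left, z up, the work surface at z = 0. Lengths are in mm, angles in rad, forces in N, time in s.
With the tool pointing down it reaches from about 350 to 900 mm from the base axis. Payload 7.2 kg.
Tool frame: the origin (TCP) lies at the very end of the fingers, on their centre line; the grasp point (between the pads) lies 19 mm behind it; z points along the fingers, y is the line along which they close (so a half turn about z gives the same grasp; the last joint's range is limited). The gripper opens to 88 mm and grips with 3 to 60 N. Pads are 20 mm wide; open, the fingers measure 115 mm over their backs; the gripper's body (75 mm by 178 mm) begins 61 mm behind the grasp point.
Start: joints at [1.178, 0.411, -0.013, 1.596, 0.006, 1.134, -0.082], TCP at [199.438, -592.329, 222.653] pointing down, gripper open.
Joint ranges: [-2.95, 2.95], [-0.29, 1.99], [-1.47, 1.44], [0.14, 2.54], [-1.03, 4.17], [0.13, 1.85], [-2.86, 2.86]. Speed limits (rad/s): [2.39, 2.39, 3.01, 3.01, 3.14, 3.14, 3.14].

INTERFACE

Orientations are given as a unit quaternion [x, y, z, w].
In Python, from workcell import get_state, read_camera, hand_in gives the robot as it stands.
- The arm moves only by the tool carry_out, never from a script. Its argument "motion" is text: rows parted by semicolons, each of 6 numbers parted by spaces: the shift along the tool's x, y, z in cm, then the turn, a rotation vector about the tool's x, y, z in rad. A call has 1 to 5 rows; each row is the pose to reach, as a shift and turn from the pose commanded when the call began, along the tool's axes at that moment; what a row does not reach only later rows make up. A row lasts 1/10 s, in which the tool goes at most 50 mm and 8.59 degrees, less where a joint would pass 70% of its speed; a pose out of reach is approached as far as the arm can. A call with a gripper value outside its range is refused whole. "jaw" is the closure, from 0 (fully open) to 1 (shut), set as the call begins (left out, the last holds). The fingers move at their own pace and stop on an object; the grip force is fixed at half the most. Time passes only in rows, so rows that repeat a pose let the fingers close. It gives the time, the measured TCP pose, the force, the opening and the grip force at its end, in the units of the state.
- get_state(): the state, without advancing time (a new reading comes with each control period).
- read_camera(name): name is "side" or "top"; returns a dict with "frame" (420x560x3 uint8, red, green, blue), "fovy" (degrees; the focal length in pixels is half the picture's height over the tangent of half this angle, whatever the lens; pixels are square), "cx", "cy" (the principal point, pixels), "D" ([k1, k2, p1, p2, k3] as OpenCV has them; the pictures are not rectified), "origin" and "rotation" of the camera in the world. Camera axes: x right, y up, looking along -z (the intrinsics and any distortion apply to the point x, -y, -z); pixel columns grow to the right and rows downward; lengths in mm; the calibration is good to about 2 mm. A picture is of the moment at which its call begins. There is no depth.
- hand_in(): hands the job in; it is judged then, once.
The state is a dict: "time": time; "qpos": joint angles; "joint_vel": joint speeds; "joint_torque": joint torques, N m; "tool_pos": TCP position; "tcp_rot": TCP orientation; "contact_force": force on the tool from outside, world axes, zero at the start; "moment": the same for the moment, N m; "finger_gap": opening from 0.0 (shut) to 1.0 (fully open); "finger_force": force on a finger pad.
Only numpy, scipy, OpenCV 4.12 (cv2) and the standard library are available. Lean on these libraries where they do the work, as an engineer would, in place of code of your own. Each camera call takes 0.05 s, during which the arm holds its last target. There are 200 camera calls.

## Working session

There is one attempt and no reset: what is moved stays moved. The work goes in short steps, Python scripts to look and compute and a tool call to move; the robot and the scene stay as the last step left them, time stands still between calls to the robot, and variables do not carry over. Pictures are saved under pics/ and viewed, at most 10 in all, crops included, and the job is handed in when it is done.

Besides the shell and the picture viewer there is one more tool, called after "Emit:" as name(argument=value, ...) on one line, values as JSON. carry_out: Moves the arm, as the interface text tells. Its arguments: {"type":"object","properties":{"motion":{"type":"string"},"jaw":{"type":"number"}},"required":["motion"]}

```bash
mkdir -p pics; ls; cat > h.py <<'E'
import numpy as np, cv2, pickle
from workcell import get_state, read_camera, hand_in
def shoot(n, tag):
    c=read_camera(n); pickle.dump(c,open(f'pics/{tag}.pkl','wb')); cv2.imwrite(f'pics/{tag}.png',cv2.cvtColor(c['frame'],cv2.COLOR_RGB2BGR)); return c
def load(tag): return pickle.load(open(f'pics/{tag}.pkl','rb'))
def K(c):
    f=c['frame'].shape[0]/2/np.tan(np.radians(c['fovy'])/2); return np.array([[f,0,c['cx']],[0,f,c['cy']],[0,0,1.]])
def ray(c,uv):
    p=cv2.undistortPoints(np.array([[uv]],float),K(c),np.array(c['D'],float))[0,0]
    d=np.array(c['rotation']).reshape(3,3)@np.array([p[0],-p[1],-1]); return np.array(c['origin'],float),d/np.linalg.norm(d)
def onz(c,uv,z):
    o,d=ray(c,uv); return o+d*(z-o[2])/d[2]
def proj(c,P):
    P=np.atleast_2d(np.array(P,float)); q=(P-np.array(c['origin']))@np.array(c['rotation']).reshape(3,3); q=q*[1,-1,-1]
    return cv2.projectPoints(q,np.zeros(3),np.zeros(3),K(c),np.array(c['D'],float))[0][:,0]
def tri(c1,u1,c2,u2):
    o1,d1=ray(c1,u1);o2,d2=ray(c2,u2)
    A=np.stack([d1,-d2],1);s=np.linalg.lstsq(A,o2-o1,rcond=None)[0]
    a=o1+s[0]*d1;b=o2+s[1]*d2; return (a+b)/2,np.linalg.norm(a-b)
E
python3 - <<'E'
from h import *
for n in('top','side'):
    c=shoot(n,n+'0'); print(n,c['fovy'],c['cx'],c['cy'],c['D'],c['origin'],np.round(c['rotation'],3).tolist())
s=get_state();print(s)
E
```

```text
pics
top 47.125155792230196 274.6113028755652 204.39466134032858 [-0.15897274  0.          0.          0.          0.        ] [ 397.09971006  -21.7561876  1263.7368901 ] [0.052, -0.056, -0.702, 0.709]
side 51.15863062263968 277.81770711482346 209.80005682214855 [0.01160585 0.         0.         0.         0.        ] [1033.17690169 -350.52283598  795.7913004 ] [0.275, 0.149, 0.438, 0.843]
{'time': 0.1, 'qpos': array([ 1.17778671,  0.41183561, -0.01273005,  1.59692822,  0.00562753,
        1.13428705, -0.08220097]), 'joint_vel': array([ 0.00030118, -0.00201233,  0.00016439, -0.00122056, -0.00063295,
       -0.00142686, -0.00037696]), 'joint_torque': array([ 2.46479794e-03, -5.89104688e+01,  6.43886570e-01, -2.91710347e+01,
       -5.37171168e-02,  1.44318098e-02,  1.36484300e-05]), 'tool_pos': array([ 199.28205844, -591.91639326,  221.89644691]), 'tcp_rot': array([ 9.86836906e-01,  1.61717084e-01, -1.72662322e-04, -6.89937988e-04]), 'contact_force': array([0.20481479, 0.71702011, 0.48938633]), 'moment': array([-0.00637955, -0.00638144, -0.00898426]), 'finger_force': 0.0, 'finger_gap': 0.9948842803011804}
```

View pics/top0.png

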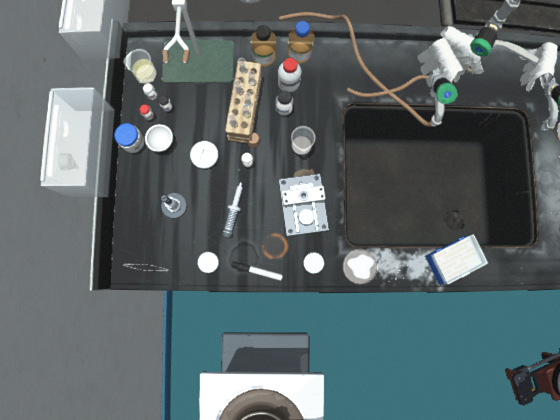

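View pics/side0.png

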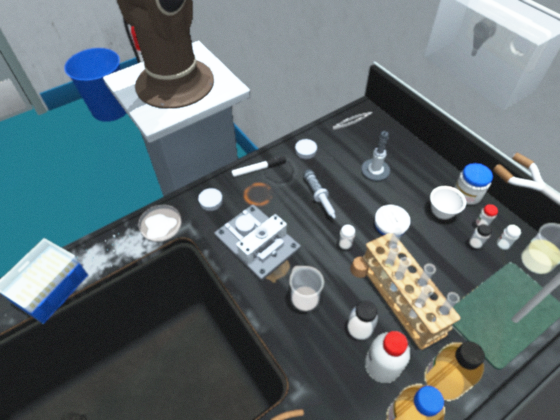

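```bash
cat >> h.py <<'E'
from scipy.spatial.transform import Rotation as R
_l=load
def fix(c):
    c=dict(c)
    r=np.array(c['rotation'])
    if r.size==4: c['rotation']=R.from_quat(r).as_matrix()
    return c
def load(t): return fix(_l(t))
def crop(c,x,y,w,h,k): return cv2.resize(cv2.cvtColor(c['frame'],cv2.COLOR_RGB2BGR)[y:y+h,x:x+w],None,fx=k,fy=k,interpolation=cv2.INTER_CUBIC)
E
python3 - <<'E'
from h import *
t,s=load('top0'),load('side0')
a=np.hstack([crop(t,270,165,66,75,6),crop(s,210,198,100,75,4)[:450,:400]]) if 0 else None
A=crop(t,272,168,66,75,4);B=crop(s,210,200,100,75,4);C=crop(t,150,185,50,75,4)
D=crop(s,350,125,50,75,4); E=crop(t,190,245,66,35,4); F=crop(t,290,245,66,35,4)
r1=np.hstack([A[:300],B[:300]]); r2=np.hstack([C,D]); 
r2=cv2.copyMakeBorder(np.hstack([r2,np.vstack([E,F,np.zeros((20,264,3),np.uint8)])]),0,0,0,2,0)
w=max(r1.shape[1],r2.shape[1]);p=lambda x:cv2.copyMakeBorder(x,0,0,0,w-x.shape[1],0)
cv2.imwrite('pics/c1.png',np.vstack([p(r1),p(r2)]));print(w)
# nominal projected positions
for n,uv,z in(('bushtop',(303,195),61),('btn',(307,216),28),('stand',(174,206),8),('b1',(208,262),16),('b2',(314,263),16)): print(n,onz(t,uv,z).round(1))
E
```

```text
666
bushtop [606.3 -99.4  61. ]
btn [ 557. -112.   28.]
stand [582.4 238.9   8. ]
b1 [435.8 142.9  16. ]
b2 [ 436.2 -131.1   16. ]
```

View pics/c1.png

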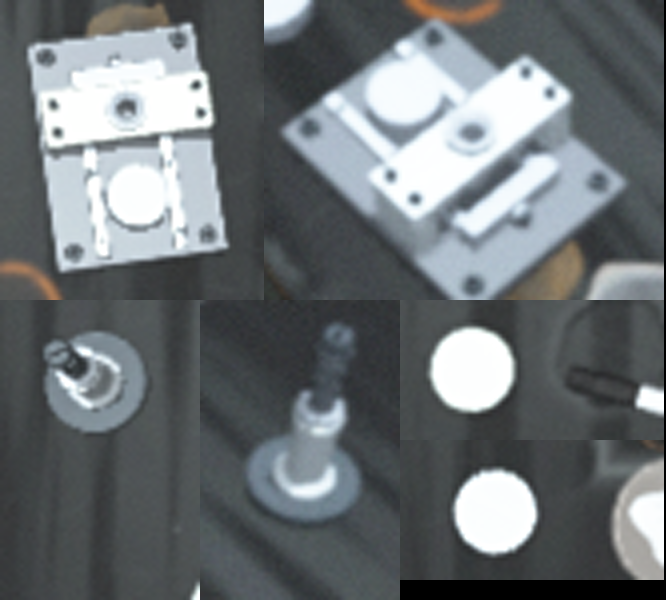

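```bash
python3 - <<'E'
from h import *
t,s=load('top0'),load('side0')
def pk(c0,XY,k=4): return (np.array(XY)+.5)/k-.5+np.array(c0)
ct=[pk((272,168),p) for p in((60,271),(228,245),(193,24),(28,45))]  # FL(front,left +y), FR, BR, BL
cs=[pk((210,200),(p[0]-264,p[1])) for p in((435,18),(281,131),(628,183))] # guess
print('top');P=np.array([onz(t,u,14) for u in ct]);print(P.round(1));
for i in range(4): print(np.linalg.norm(P[i]-P[i-1]).round(1))
print('side');Q=np.array([onz(s,u,14) for u in cs]);print(Q.round(1), np.linalg.norm(Q[0]-Q[1]),np.linalg.norm(Q[0]-Q[2]))
bt,bs=pk((272,168),(127,110)),pk((210,200),(206,133))
print('bush',onz(t,bt,61),onz(s,bs,61),tri(t,bt,s,bs))
nt,ns=pk((272,168),(136,195)),pk((210,200),(402-264,92))
print('btn',tri(t,nt,s,ns)); 
for z in(26,32,38):print(z,onz(t,nt,z).round(1),onz(s,ns,z).round(1))
# stand
st,ss=pk((150,185),(95,82)),pk((350,125),(303-200,478-300))
print('foot',onz(t,st,8),onz(s,ss,8),tri(t,st,s,ss))
kt,ks=pk((150,185),(57,355-300)),pk((350,125),(341-200,330-300))
print('cap',tri(t,kt,s,ks))
E
```

```text
top
[[ 507.4  -59.9   14. ]
 [ 525.4 -169.6   14. ]
 [ 672.7 -147.4   14. ]
 [ 657.1  -37.8   14. ]]
151.3
111.2
148.9
110.7
side
[[ 508.6  -63.4   14. ]
 [ 524.6 -171.9   14. ]
 [ 657.9  -40.    14. ]] 109.66892585729147 151.14636713708109
bush [ 605.98151965 -100.36921953   61.        ] [ 611.11166356 -105.73008898   61.        ] (array([ 606.87320922, -101.93283838,   52.70017451]), np.float64(2.318738652165697))
btn (array([ 554.20064362, -109.85914028,   34.10781175]), np.float64(4.247794002229042))
26 [ 556.2 -108.5   26. ] [ 548.1 -109.2   26. ]
32 [ 555.4 -108.1   32. ] [ 551.9 -111.1   32. ]
38 [ 554.7 -107.7   38. ] [ 555.7 -113.    38. ]
foot [584.76384837 240.66882808   8.        ] [586.60412961 235.87305331   8.        ] (array([584.62140155, 240.51610749,   3.47523651]), np.float64(2.653548260180612))
cap (array([583.70283635, 240.44878191, 123.15655631]), np.float64(0.3364363347604158))
```

The job's button is the one on the jig (top ≈ 306,216): it is about 15.5 px, or 40 mm, wide. The two discs at (208,262) and (314,263) are about 21 px, or 55 mm, so they are decoys. The job's punch is the upright one in the stand (172,204), whose cap triangulates at 123 mm against 124 expected. The tool lying at (233,210) is longer. The jig's yaw is about 8.6° and its origin about (608.3, -101.8).

```bash
cat >> h.py <<'E'
def go(target,yaw=8.6):
    s=get_state(); r=R.from_quat(s['tcp_rot']); d=r.inv().apply(np.array(target)-s['tool_pos'])/10
    want=R.from_euler('z',yaw,degrees=True)*R.from_euler('x',180,degrees=True)
    print('t',s['time'],'pos',s['tool_pos'].round(2),'F',s['contact_force'].round(2),'shift cm',d.round(3),'rot',(r.inv()*want).as_rotvec().round(4))
E
python3 -c "
from h import *
go([509.4,-116.8,150])"
```

```text
t 0.1 pos [ 199.28 -591.92  221.9 ] F [0.2  0.72 0.49] shift cm [ 44.555 -35.118   7.234] rot [-0.0014  0.0002  0.1748]
```

Emit:
carry_out(motion="4 -3.2 0 0 0 0; 8 -6.3 0.5 0 0 0.05; 12 -9.5 1 0 0 0.1; 16 -12.6 2 0 0 0.15; 20 -15.8 3 0 0 0.175", jaw=1)

```text
time: 0.6
tool_pos: [335.4, -383.0, 193.7]
tcp_rot: [0.997, 0.074, 0.0, 0.0]
contact_force: [0.5, -0.0, 0.1]
finger_gap: 0.585
finger_force: 0.0
```

```bash
python3 -c "
from h import *
go([509.4,-116.8,150])"
```

```text
t 0.6 pos [ 335.37 -382.97  193.73] F [ 0.47 -0.04  0.09] shift cm [ 21.132 -23.765   4.371] rot [ 0.0002 -0.0001 -0.0023]
```

Emit:
carry_out(motion="4.2 -4.8 0.9 0 0 0; 8.4 -9.5 1.8 0 0 0; 12.6 -14 2.7 0 0 0; 16.8 -18.8 3.5 0 0 0; 20.8 -23.4 4.3 0 0 0")

```text
time: 1.1
tool_pos: [470.6, -175.7, 159.4]
tcp_rot: [0.997, 0.075, -0.0, 0.0]
contact_force: [0.9, -0.5, -0.1]
finger_gap: 0.131
finger_force: 0.0
```

Emit:
carry_out(motion="0 0 4 0 0 0; 0 0 8 0 0 0; 0 0 8 0 0 0")

```text
time: 1.4
tool_pos: [466.5, -175.9, 75.4]
tcp_rot: [0.997, 0.075, -0.004, -0.002]
contact_force: [-1.0, 1.4, 0.3]
finger_gap: 0.004
finger_force: 0.0
```

```bash
python3 -c "
from h import *
go([509.4,-116.8,24])
c=fix(shoot('top','t1'));d=fix(shoot('side','s1'))
cv2.imwrite('pics/c2.png',np.hstack([crop(c,260,150,90,100,4),crop(d,200,160,110,100,4)]))"
```

```text
t 1.4 pos [ 466.54 -175.89   75.44] F [-1.04  1.38  0.26] shift cm [ 5.168 -5.176  5.124] rot [-0.0041  0.008   0.001 ]
```

View pics/c2.png

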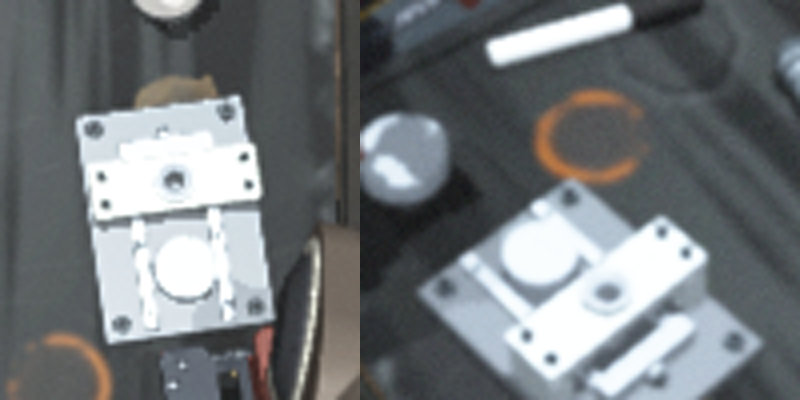

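Emit:
carry_out(motion="1.7 -1.7 0.5 0 0 0; 3.4 -3.4 1 0 0 0; 5.1 -5.2 2 -0.004 0.008 0; 5.1 -5.2 3 -0.004 0.008 0; 5.1 -5.2 3 -0.004 0.008 0")

```text
time: 2.0
tool_pos: [512.8, -118.7, 50.4]
tcp_rot: [0.997, 0.075, 0.004, 0.002]
contact_force: [-0.5, -1.3, -0.6]
finger_gap: 0.01
finger_force: 0.0
```

```bash
python3 -c "
from h import *
go([509.4,-116.8,24])"
```

```text
t 2.0 pos [ 512.82 -118.71   50.39] F [-0.47 -1.25 -0.55] shift cm [-0.331 -0.252  2.636] rot [ 0.0045 -0.0082  0.    ]
```

Emit:
carry_out(motion="-0.3 -0.25 1 0.004 -0.008 0; -0.3 -0.25 2 0.004 -0.008 0; -0.3 -0.25 2.6 0.004 -0.008 0; -0.3 -0.25 2.6 0.004 -0.008 0; -0.3 -0.25 2.6 0.004 -0.008 0")

```text
time: 2.5
tool_pos: [509.3, -116.7, 23.5]
tcp_rot: [0.997, 0.075, -0.0, -0.0]
contact_force: [-1.4, 0.5, -0.3]
finger_gap: 0.006
finger_force: 0.0
```

```bash
python3 -c "
from h import *
go([578.6,-106.3,24])
c=fix(shoot('top','t2'));d=fix(shoot('side','s2'))
cv2.imwrite('pics/c3.png',np.hstack([crop(c,260,150,90,100,4),crop(d,200,160,110,100,4)]))"
```

```text
t 2.5 pos [ 509.35 -116.66   23.47] F [-1.39  0.48 -0.27] shift cm [ 7.002e+00  6.000e-03 -5.600e-02] rot [-0.0001  0.0005 -0.0007]
```

View pics/c3.png

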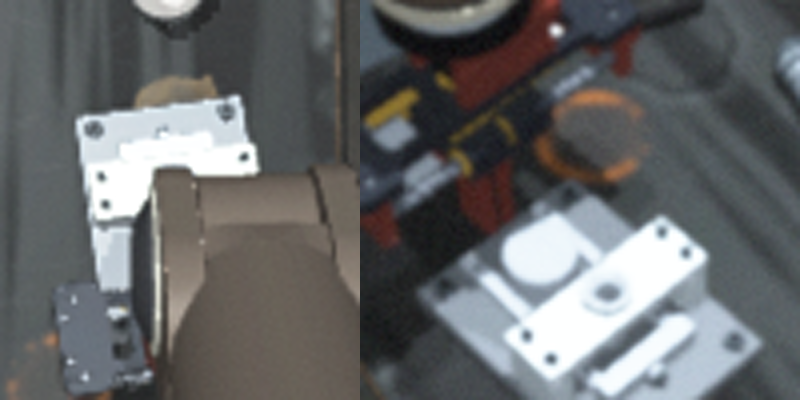

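Emit:
carry_out(motion="1 0 0 0 0 0; 2 0 0 0 0 0; 2.7 0 0 0 0 0; 3.4 0 0 0 0 0; 4 0 0 0 0 0")

```text
time: 3.1
tool_pos: [549.7, -110.3, 23.6]
tcp_rot: [0.997, 0.075, -0.0, 0.0]
contact_force: [-2.1, -0.5, 0.4]
finger_gap: 0.007
finger_force: 0.6
```

Emit:
carry_out(motion="0.5 0 0 0 0 0; 1 0 0 0 0 0; 1.5 0 0 0 0 0; 1.9 0 0 0 0 0; 2.2 0 0 0 0 0")

```text
time: 3.6
tool_pos: [571.3, -107.1, 23.6]
tcp_rot: [0.997, 0.075, 0.0, -0.0]
contact_force: [-0.5, 0.1, 0.5]
finger_gap: 0.005
finger_force: 0.3
```

```bash
python3 -c "
from h import *
go([578.6,-106.3,24])"
```

```text
t 3.6 pos [ 571.28 -107.08   23.63] F [-0.55  0.07  0.45] shift cm [ 0.735  0.032 -0.037] rot [-0.     -0.0002 -0.0002]
```

Emit:
carry_out(motion="0.1 0 0 0 0 0; 0.2 0 0 0 0 0; 0.3 0 0 0 0 0; 0.35 0 0 0 0 0; 0.4 0 0 0 0 0")

```text
time: 4.1
tool_pos: [574.8, -106.6, 23.7]
tcp_rot: [0.997, 0.075, 0.0, 0.0]
contact_force: [-1.1, -0.5, -0.6]
finger_gap: 0.005
finger_force: 0.2
```

Emit:
carry_out(motion="0.05 0 0 0 0 0; 0.1 0 0 0 0 0; 0.15 0 0 0 0 0")

```text
time: 4.4
tool_pos: [576.3, -106.4, 23.6]
tcp_rot: [0.997, 0.075, -0.0, -0.0]
contact_force: [-1.6, -0.6, 0.6]
finger_gap: 0.007
finger_force: 0.2
```

Emit:
carry_out(motion="0.05 0 0 0 0 0; 0.1 0 0 0 0 0; 0.1 0 0 0 0 0")

```text
time: 4.7
tool_pos: [577.2, -106.2, 23.6]
tcp_rot: [0.997, 0.075, -0.0, 0.0]
contact_force: [-1.3, -0.1, -1.1]
finger_gap: 0.005
finger_force: 0.4
```

Emit:
carry_out(motion="0.05 0 0 0 0 0; 0.05 0 0 0 0 0")

```text
time: 4.9
tool_pos: [577.3, -106.2, 23.6]
tcp_rot: [0.997, 0.075, -0.0, 0.0]
contact_force: [-2.3, -0.8, 1.3]
finger_gap: 0.005
finger_force: 1.4
```

Emit:
carry_out(motion="0.05 0 0 0 0 0; 0.05 0 0 0 0 0")

```text
time: 5.1
tool_pos: [577.3, -106.2, 23.5]
tcp_rot: [0.997, 0.075, -0.001, 0.0]
contact_force: [-5.5, 0.3, 3.8]
finger_gap: 0.009
finger_force: 2.5
```

Emit:
carry_out(motion="-0.5 0 0 0 0 0; -1.5 0 -0.5 0 0 0; -2.5 0 -3 0 0 0; -2.5 -2 -7 0 0 0; -2.5 -6 -11 0 0 0", jaw=0.3)

```text
time: 5.6
tool_pos: [544.9, -57.4, 130.6]
tcp_rot: [0.997, 0.072, 0.0, 0.001]
contact_force: [1.2, -0.3, 0.3]
finger_gap: 0.422
finger_force: 0.0
```

Emit:
carry_out(motion="0 -4.5 -2 0 0 0; 0 -9 -4 0 0 0; 0 -13.5 -5 0 0 0; 0 -18 -5 0 0 0; 0 -22 -5 0 0 0")

```text
time: 6.1
tool_pos: [511.9, 164.6, 180.2]
tcp_rot: [0.997, 0.075, 0.001, -0.0]
contact_force: [-0.1, 0.1, -0.2]
finger_gap: 0.706
finger_force: 0.0
```

```bash
python3 - <<'E'
from h import *
go([583.7,240.4,190])
c=fix(shoot('top','t3'));d=fix(shoot('side','s3'))
A=crop(c,272,168,66,75,4);B=crop(d,210,200,100,75,4)
C=crop(c,150,185,66,75,4);D=crop(d,350,125,100,75,4)
cv2.imwrite('pics/c4.png',np.vstack([np.hstack([A,B]),np.hstack([C,D])]))
E
```

```text
t 6.1 pos [511.95 164.64 180.25] F [-0.11  0.09 -0.17] shift cm [ 8.233 -6.415 -0.95 ] rot [-0.0005 -0.0028  0.0004]
```

View pics/c4.png

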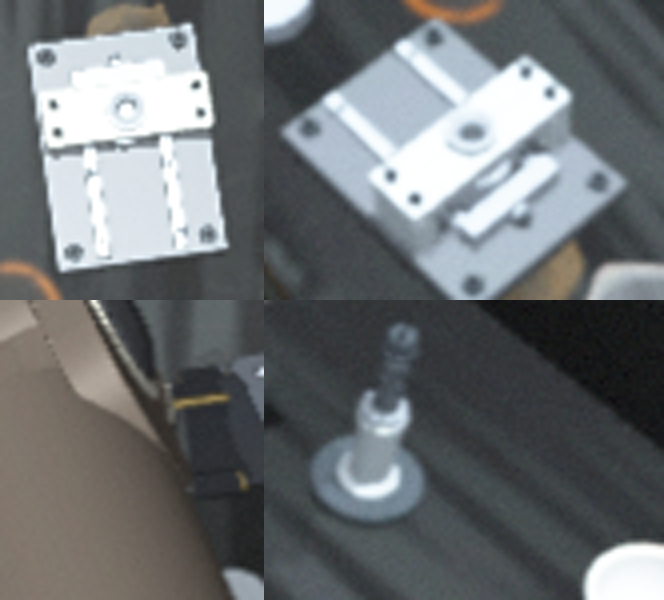

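Emit:
carry_out(motion="4 -3.2 0 0 0 0; 8.2 -6.4 0 0 0 0; 8.2 -6.4 0 0 0 0; 8.2 -6.4 2 0 0 0; 8.2 -6.4 3 0 0 0")

```text
time: 6.7
tool_pos: [583.4, 236.9, 147.6]
tcp_rot: [0.997, 0.075, -0.001, 0.0]
contact_force: [0.2, -0.1, -0.1]
finger_gap: 0.702
finger_force: 0.0
```

```bash
python3 - <<'E'
from h import *
go([584,240,76])
d=fix(shoot('side','s4'))
cv2.imwrite('pics/c5.png',crop(d,320,70,130,120,4))
E
```

```text
t 6.7 pos [583.43 236.9  147.63] F [ 0.23 -0.08 -0.05] shift cm [ 0.113 -0.303  7.162] rot [ 0.0008  0.0013 -0.0005]
```

View pics/c5.png

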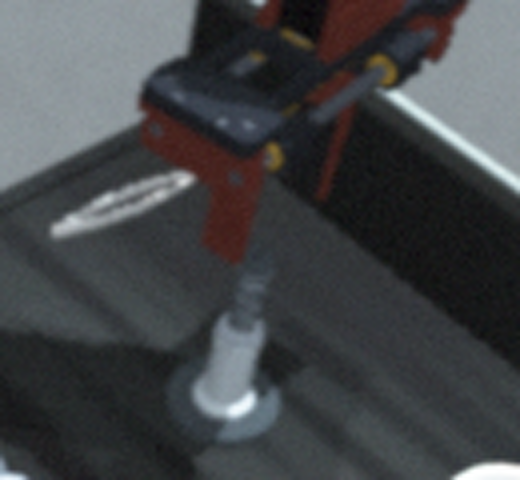

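```bash
python3 - <<'E'
from h import *
d=load('s4') if 0 else fix(_l('s4'))
y=np.array([-.15,.989,0]); p=np.array([583.4,236.9,147.6])
for k in(-31,-38,-44.5):print(k,((proj(d,p+k*y)-[320,70])*4).round(0))
E
```

```text
Traceback (most recent call last):
NameError: name '_l' is not defined
```

Emit:
carry_out(motion="0.1 -0.3 2 0 0 0; 0.1 -0.3 4 0 0 0; 0.1 -0.3 5.5 0 0 0; 0.1 -0.3 6.5 0 0 0; 0.1 -0.3 7.1 0 0 0")

```text
time: 7.25
tool_pos: [584.4, 240.6, 77.5]
tcp_rot: [0.997, 0.075, -0.0, 0.0]
contact_force: [1.0, 0.1, 0.2]
finger_gap: 0.698
finger_force: 0.0
```

Emit:
carry_out(motion="0 0 0 0 0 0; 0 0 0 0 0 0; 0 0 0 0 0 0; 0 0 0 0 0 0; 0 0 0 0 0 0", jaw=1)

```text
time: 7.75
tool_pos: [584.7, 241.2, 78.4]
tcp_rot: [0.997, 0.075, 0.0, -0.0]
contact_force: [-0.2, 0.2, 0.3]
finger_gap: 0.286
finger_force: 0.0
```

Emit:
carry_out(motion="0 0 0 0 0 0; 0 0 0 0 0 0; 0 0 0 0 0 0")

```text
time: 8.05
tool_pos: [584.7, 241.1, 78.2]
tcp_rot: [0.997, 0.075, 0.0, 0.0]
contact_force: [0.1, -0.7, 1.4]
finger_gap: 0.205
finger_force: 30.0
```

```bash
python3 - <<'E'
from h import *
go([584,240,76])
c=fix(shoot('top','t5'));d=fix(shoot('side','s5'))
cv2.imwrite('pics/c6.png',np.hstack([crop(c,140,160,80,90,4),crop(d,340,80,90,90,4)]))
E
```

```text
t 8.05 pos [584.72 241.06  78.2 ] F [ 0.13 -0.7   1.4 ] shift cm [-0.087  0.094  0.22 ] rot [ 0.0001 -0.0004 -0.0004]
```

View pics/c6.png

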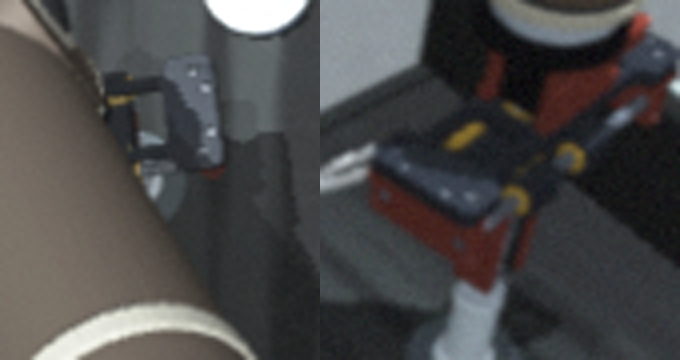

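The gap reads 18 mm where the grip is 16 mm, so the pads are probably riding on the 19 mm cap. I'll open, go down to grip centre and grip again.

Emit:
carry_out(motion="0 0 0 0 0 0; 0 0 0 0 0 0; 0 0 0 0 0 0; -0.05 0.05 0.4 0 0 0; -0.05 0.05 0.85 0 0 0", jaw=0.6)

```text
time: 8.65
tool_pos: [584.0, 240.5, 69.2]
tcp_rot: [0.997, 0.075, 0.0, 0.0]
contact_force: [-1.0, 0.0, 0.9]
finger_gap: 0.399
finger_force: 0.0
```

Emit:
carry_out(motion="0 0 0 0 0 0; 0 0 0 0 0 0; 0 0 0 0 0 0; 0 0 0 0 0 0; 0 0 0 0 0 0", jaw=1)

```text
time: 9.15
tool_pos: [584.0, 240.5, 69.4]
tcp_rot: [0.997, 0.075, -0.0, 0.0]
contact_force: [0.6, -0.0, -1.9]
finger_gap: 0.204
finger_force: 30.0
```

Emit:
carry_out(motion="0 0 0 0 0 0; 0 0 0 0 0 0")

```text
time: 9.35
tool_pos: [584.1, 240.5, 69.5]
tcp_rot: [0.997, 0.075, -0.0, 0.0]
contact_force: [-0.5, 0.0, -1.1]
finger_gap: 0.203
finger_force: 30.0
```

```bash
sed -i 's/^_l=load$/_l0=load/; s/fix(_l(t))/fix(_l0(t))/' h.py; python3 - <<'E'
from h import *
t,d=load('top0'),load('side0')
cv2.imwrite('pics/c7.png',np.hstack([crop(t,210,170,50,75,6),crop(d,295,160,60,75,6)]))
E
```

```text
(no output)
```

View pics/c7.png

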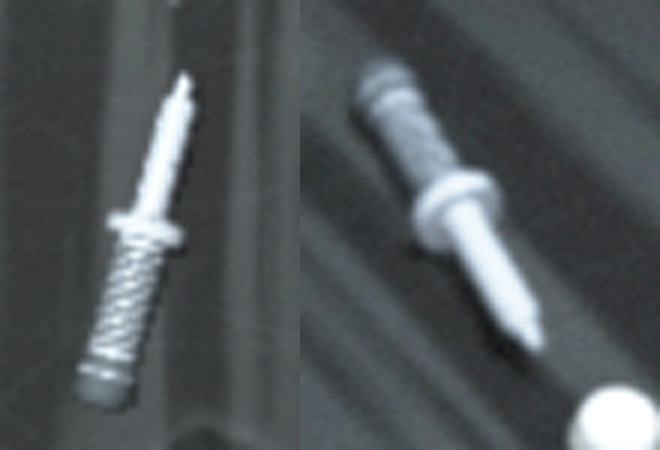

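The lying punch measures about 152 mm, so it is the larger one, and the one gripped is the smaller one the job needs. Lifting it now.

Emit:
carry_out(motion="0 0 -0.5 0 0 0; 0 0 -2 0 0 0; 0 0 -4 0 0 0; 0 0 -6 0 0 0; 0 0 -8.5 0 0 0")

```text
time: 9.85
tool_pos: [583.9, 240.5, 156.1]
tcp_rot: [0.997, 0.075, -0.0, -0.0]
contact_force: [0.6, -0.0, -1.3]
finger_gap: 0.203
finger_force: 30.0
```

```bash
python3 - <<'E'
from h import *
go([607,-101.8,150])
E
```

```text
t 9.85 pos [583.89 240.52 156.13] F [ 0.6  -0.01 -1.26] shift cm [-2.829 34.193  0.613] rot [-0.      0.0001 -0.0001]
```

Emit:
carry_out(motion="-0.2 2 0 0 0 0; -0.6 6 0 0 0 0; -0.9 10 0 0 0 0; -1.2 14 0 0 0 0; -1.5 18 0 0 0 0")

```text
time: 10.35
tool_pos: [596.4, 58.9, 156.1]
tcp_rot: [0.997, 0.075, 0.001, -0.0]
contact_force: [0.3, 0.1, -1.4]
finger_gap: 0.205
finger_force: 30.0
```

Emit:
carry_out(motion="-0.3 4 0 0 0 0; -0.6 8 0 0 0 0; -0.9 12 0 0 0 0; -1.2 15 0 0 0 0; -1.3 16 0 0 0 0")

```text
time: 10.85
tool_pos: [607.2, -104.6, 155.8]
tcp_rot: [0.997, 0.072, 0.001, 0.001]
contact_force: [0.3, -0.5, -1.4]
finger_gap: 0.204
finger_force: 30.0
```

Emit:
carry_out(motion="0 0 0 0 0 0; 0 0 0 0 0 0")

```text
time: 11.05
tool_pos: [607.4, -97.9, 155.1]
tcp_rot: [0.997, 0.076, 0.0, -0.001]
contact_force: [0.5, 0.2, -0.3]
finger_gap: 0.206
finger_force: 30.0
```

```bash
python3 - <<'E'
from h import *
go([607,-101.8,150])
c=fix(shoot('top','t6'));d=fix(shoot('side','s6'))
p=get_state()['tool_pos']
for n,q in(('tip',p-[0,0,57.4]),('nose',p-[0,0,50]),('bush',[607,-101.8,61])): print(n,proj(d,q).round(1))
cv2.imwrite('pics/c8.png',np.hstack([crop(c,265,150,75,90,5),crop(d,215,150,80,90,5)]))
E
```

```text
t 11.05 pos [607.39 -97.89 155.15] F [ 0.55  0.24 -0.33] shift cm [-0.098  0.381  0.514] rot [-0.001  -0.0009  0.0012]
tip [[262.9 219.1]]
nose [[262.8 216.9]]
bush [[261.6 230.5]]
```

Emit:
carry_out(motion="-0.1 0.4 0.5 0 0 0; -0.1 0.4 1.3 0 0 0; -0.1 0.4 2.2 0 0 0; -0.1 0.4 2.8 0 0 0; -0.1 0.4 2.8 0 0 0")

```text
time: 11.65
tool_pos: [605.9, -103.7, 124.9]
tcp_rot: [0.997, 0.075, -0.001, -0.0]
contact_force: [0.1, 0.1, -2.2]
finger_gap: 0.202
finger_force: 30.0
```

```bash
python3 - <<'E'
from h import *
go([607,-101.8,110])
c=fix(shoot('top','t7'));d=fix(shoot('side','s7'))
p=get_state()['tool_pos']
for n,q in(('tip',p-[0,0,57.4]),('nose',p-[0,0,50]),('bush',[607,-101.8,61])): print(n,proj(d,q).round(1),((proj(d,q)-[230,180]+.5)*8).round(0))
cv2.imwrite('pics/c8.png',crop(d,230,180,70,72,8))
E
```

```text
t 11.65 pos [ 605.9  -103.68  124.91] F [ 0.07  0.11 -2.19] shift cm [ 0.14  -0.168  1.491] rot [-0.0008  0.0024 -0.    ]
tip [[260.5 228.8]] [[248. 394.]]
nose [[260.4 226.7]] [[247. 377.]]
bush [[261.6 230.5]] [[257. 408.]]
```

View pics/c8.png

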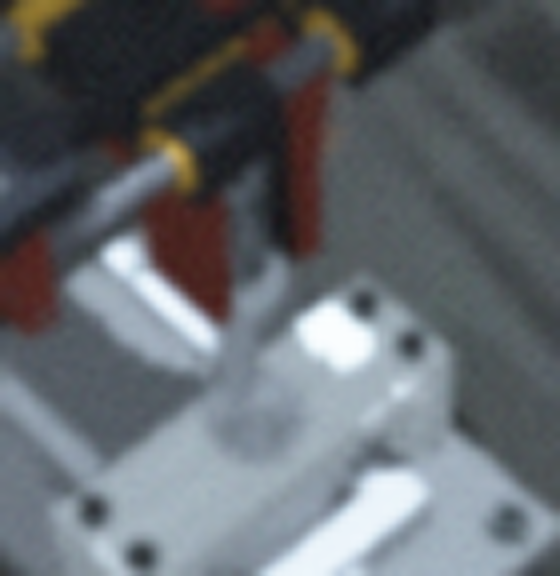

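The side view shows the punch nose just above the bush ring (tip about (236,400), ring centre about (255,428) in the crop). That is within the funnel's capture, so I'll go down gently with force checks.

Emit:
carry_out(motion="0.1 -0.15 0.2 0 0 0; 0.15 -0.15 0.5 0 0 0; 0.15 -0.15 0.8 0 0 0; 0.15 -0.15 1 0 0 0; 0.15 -0.15 1 0 0 0")

```text
time: 12.25
tool_pos: [607.8, -102.2, 116.1]
tcp_rot: [0.997, 0.075, -0.0, -0.0]
contact_force: [0.0, -0.0, -0.9]
finger_gap: 0.205
finger_force: 30.0
```

Emit:
carry_out(motion="0 0 0.1 0 0 0; 0 0 0.2 0 0 0; 0 0 0.3 0 0 0; 0 0 0.3 0 0 0")

```text
time: 12.65
tool_pos: [608.0, -102.2, 113.4]
tcp_rot: [0.997, 0.075, -0.0, 0.0]
contact_force: [0.2, -0.2, -0.5]
finger_gap: 0.201
finger_force: 30.0
```

```bash
python3 - <<'E'
from h import *
go([607,-101.8,110]);print(get_state()['moment'])
E
```

```text
t 12.65 pos [ 607.95 -102.24  113.39] F [ 0.22 -0.24 -0.48] shift cm [-0.087 -0.058  0.339] rot [ 0.      0.0001 -0.0003]
[ 0.03356144 -0.00786664 -0.00357581]
```

Emit:
carry_out(motion="0 0 0.15 0 0 0; 0 0 0.3 0 0 0; 0 0 0.45 0 0 0; 0 0 0.45 0 0 0")

```text
time: 13.05
tool_pos: [607.8, -102.2, 108.7]
tcp_rot: [0.997, 0.075, -0.0, -0.0]
contact_force: [0.3, -0.5, -0.8]
finger_gap: 0.207
finger_force: 30.0
```

Emit:
carry_out(motion="0 0 0.1 0 0 0; 0 0 0.2 0 0 0; 0 0 0.2 0 0 0")

```text
time: 13.35
tool_pos: [607.9, -102.2, 106.9]
tcp_rot: [0.997, 0.075, -0.0, -0.0]
contact_force: [-0.8, 0.7, -0.8]
finger_gap: 0.205
finger_force: 30.0
```

Emit:
carry_out(motion="0 0 0.1 0 0 0; 0 0 0.2 0 0 0; 0 0 0.2 0 0 0")

```text
time: 13.65
tool_pos: [607.9, -102.2, 104.9]
tcp_rot: [0.997, 0.075, -0.0, -0.0]
contact_force: [-0.3, 0.7, -1.5]
finger_gap: 0.204
finger_force: 30.0
```

```bash
python3 - <<'E'
from h import *
go([607,-101.8,110]);print(get_state()['moment'])
E
```

```text
t 13.65 pos [ 607.92 -102.21  104.85] F [-0.31  0.71 -1.54] shift cm [-0.085 -0.054 -0.515] rot [-0.      0.0002 -0.0003]
[-0.0105322   0.02551173  0.01988111]
```

Emit:
carry_out(motion="0 0 0.1 0 0 0; 0 0 0.2 0 0 0; 0 0 0.2 0 0 0")

```text
time: 13.95
tool_pos: [607.9, -102.2, 102.8]
tcp_rot: [0.997, 0.075, -0.0, -0.0]
contact_force: [0.7, -0.0, -1.0]
finger_gap: 0.202
finger_force: 30.0
```

Emit:
carry_out(motion="0 0 0.1 0 0 0; 0 0 0.2 0 0 0; 0 0 0.2 0 0 0")

```text
time: 14.25
tool_pos: [607.9, -102.0, 100.8]
tcp_rot: [0.997, 0.075, -0.0, -0.0]
contact_force: [-0.2, 0.4, -1.9]
finger_gap: 0.206
finger_force: 30.0
```

Emit:
carry_out(motion="0 0 0.1 0 0 0; 0 0 0.2 0 0 0; 0 0 0.2 0 0 0")

```text
time: 14.55
tool_pos: [607.9, -102.1, 98.8]
tcp_rot: [0.997, 0.075, -0.0, -0.0]
contact_force: [0.4, 1.8, -0.4]
finger_gap: 0.205
finger_force: 30.0
```

Emit:
carry_out(motion="0 -0.02 0.1 0 0 0; 0 -0.02 0.15 0 0 0; 0 -0.02 0.15 0 0 0")

```text
time: 14.85
tool_pos: [607.9, -102.0, 97.4]
tcp_rot: [0.997, 0.075, -0.0, -0.0]
contact_force: [-0.1, 0.6, -1.4]
finger_gap: 0.203
finger_force: 30.0
```

Emit:
carry_out(motion="0 0 0.1 0 0 0; 0 0 0.15 0 0 0; 0 0 0.15 0 0 0")

```text
time: 15.15
tool_pos: [607.9, -102.0, 95.9]
tcp_rot: [0.997, 0.075, -0.0, -0.0]
contact_force: [-0.8, 0.9, -0.1]
finger_gap: 0.202
finger_force: 30.0
```

```bash
python3 - <<'E'
from h import *
go([607,-101.8,90]);print(get_state()['moment'])
E
```

```text
t 15.15 pos [ 607.94 -102.02   95.89] F [-0.75  0.94 -0.06] shift cm [-0.09  -0.036  0.589] rot [-0.      0.0001 -0.0003]
[0.38324869 0.09613668 0.00359381]
```

Emit:
carry_out(motion="0 -0.04 0.05 0 0 0; 0 -0.04 0.1 0 0 0; 0 -0.04 0.1 0 0 0")

```text
time: 15.45
tool_pos: [607.9, -101.7, 94.9]
tcp_rot: [0.997, 0.075, -0.0, 0.0]
contact_force: [-0.9, 0.1, -1.1]
finger_gap: 0.203
finger_force: 30.0
```

Emit:
carry_out(motion="0 0 0.05 0 0 0; 0 0 0.1 0 0 0; 0 0 0.1 0 0 0")

```text
time: 15.75
tool_pos: [608.0, -101.7, 94.0]
tcp_rot: [0.997, 0.075, 0.0, 0.0]
contact_force: [-0.6, 0.4, -0.9]
finger_gap: 0.203
finger_force: 30.0
```

```bash
python3 - <<'E'
from h import *
go([607,-101.8,90]);print(get_state()['moment'])
E
```

```text
t 15.75 pos [ 607.99 -101.67   94.03] F [-0.56  0.36 -0.85] shift cm [-0.1   -0.002  0.403] rot [ 0.0001 -0.0001 -0.0003]
[0.19421934 0.11088423 0.00102217]
```

Emit:
carry_out(motion="-0.02 -0.02 0.05 0 0 0; -0.02 -0.02 0.1 0 0 0; -0.02 -0.02 0.1 0 0 0")

```text
time: 16.05
tool_pos: [608.0, -101.5, 93.3]
tcp_rot: [0.997, 0.075, 0.0, 0.0]
contact_force: [-1.5, 1.3, 1.6]
finger_gap: 0.204
finger_force: 30.0
```

Emit:
carry_out(motion="0 0 0.05 0 0 0; 0 0 0.1 0 0 0; 0 0 0.1 0 0 0")

```text
time: 16.35
tool_pos: [608.0, -101.5, 92.3]
tcp_rot: [0.997, 0.075, 0.0, 0.0]
contact_force: [-0.7, 0.3, 4.5]
finger_gap: 0.205
finger_force: 30.0
```

Emit:
carry_out(motion="0 0 0.05 0 0 0; 0 0 0.1 0 0 0; 0 0 0.1 0 0 0")

```text
time: 16.65
tool_pos: [608.1, -101.5, 91.4]
tcp_rot: [0.997, 0.075, 0.0, 0.0]
contact_force: [-0.3, 0.7, 5.8]
finger_gap: 0.205
finger_force: 30.0
```

Emit:
carry_out(motion="0 0 0.05 0 0 0; 0 0 0.1 0 0 0; 0 0 0.1 0 0 0")

```text
time: 16.95
tool_pos: [608.4, -101.4, 90.7]
tcp_rot: [0.997, 0.075, 0.001, 0.0]
contact_force: [-0.7, -0.2, 6.4]
finger_gap: 0.203
finger_force: 30.0
```

Emit:
carry_out(motion="0 0 0.05 0 0 0; 0 0 0.05 0 0 0")

```text
time: 17.15
tool_pos: [608.5, -101.4, 90.4]
tcp_rot: [0.997, 0.075, 0.001, 0.0]
contact_force: [-1.0, 1.0, 8.3]
finger_gap: 0.206
finger_force: 30.0
```

Emit:
carry_out(motion="0 0 0.04 0 0 0; 0 0 0.04 0 0 0")

```text
time: 17.35
tool_pos: [608.6, -101.5, 90.1]
tcp_rot: [0.997, 0.075, 0.001, 0.0]
contact_force: [0.2, 0.2, 8.8]
finger_gap: 0.202
finger_force: 30.0
```

Emit:
carry_out(motion="-0.02 0 0.05 0 0 0; -0.02 0 0.05 0 0 0")

```text
time: 17.55
tool_pos: [608.6, -101.5, 89.8]
tcp_rot: [0.997, 0.075, 0.001, 0.0]
contact_force: [-0.5, 0.9, 9.9]
finger_gap: 0.203
finger_force: 30.0
```

Emit:
carry_out(motion="-0.01 0 0.05 0 0 0; -0.01 0 0.05 0 0 0")

```text
time: 17.75
tool_pos: [608.6, -101.5, 89.4]
tcp_rot: [0.997, 0.075, 0.001, 0.0]
contact_force: [0.4, 1.0, 9.6]
finger_gap: 0.203
finger_force: 30.0
```

Emit:
carry_out(motion="-0.01 0 0.05 0 0 0; -0.01 0 0.05 0 0 0")

```text
time: 17.95
tool_pos: [608.7, -101.5, 89.1]
tcp_rot: [0.997, 0.075, 0.002, 0.0]
contact_force: [-0.6, 1.2, 10.9]
finger_gap: 0.204
finger_force: 30.0
```

Emit:
carry_out(motion="-0.01 0 0.05 0 0 0; -0.01 0 0.05 0 0 0")

```text
time: 18.15
tool_pos: [608.7, -101.5, 88.7]
tcp_rot: [0.997, 0.075, 0.002, 0.0]
contact_force: [-0.0, 0.5, 11.4]
finger_gap: 0.204
finger_force: 30.0
```

Emit:
carry_out(motion="-0.01 0 0.04 0 0 0; -0.01 0 0.04 0 0 0")

```text
time: 18.35
tool_pos: [608.8, -101.5, 88.5]
tcp_rot: [0.997, 0.075, 0.002, 0.0]
contact_force: [-1.1, 1.0, 13.1]
finger_gap: 0.209
finger_force: 30.0
```

Emit:
carry_out(motion="-0.01 0 0.04 0 0 0; -0.01 0 0.04 0 0 0")

```text
time: 18.55
tool_pos: [608.8, -101.5, 88.2]
tcp_rot: [0.997, 0.075, 0.002, 0.0]
contact_force: [0.1, 0.5, 14.1]
finger_gap: 0.2
finger_force: 30.0
```

Emit:
carry_out(motion="-0.01 0 0.03 0 0 0; -0.01 0 0.03 0 0 0")

```text
time: 18.75
tool_pos: [608.8, -101.5, 88.0]
tcp_rot: [0.997, 0.075, 0.002, 0.0]
contact_force: [-0.1, 0.6, 13.8]
finger_gap: 0.2
finger_force: 30.0
```

Emit:
carry_out(motion="-0.01 0 0.03 0 0 0; -0.01 0 0.03 0 0 0")

```text
time: 18.95
tool_pos: [608.8, -101.5, 87.8]
tcp_rot: [0.997, 0.075, 0.002, 0.0]
contact_force: [-0.5, 1.8, 14.5]
finger_gap: 0.206
finger_force: 30.0
```

```bash
python3 - <<'E'
from h import *
go([608,-101.5,88]);print(get_state()['moment'])
E
```

```text
t 18.95 pos [ 608.77 -101.49   87.85] F [-0.49  1.82 14.52] shift cm [-0.077 -0.011 -0.015] rot [ 0.001  -0.0043 -0.0002]
[0.24567995 0.13865793 0.00250521]
```

Emit:
carry_out(motion="0 0 0.03 0 0 0; 0 0 0.03 0 0 0")

```text
time: 19.15
tool_pos: [608.0, -101.6, 86.7]
tcp_rot: [0.997, 0.075, 0.001, 0.0]
contact_force: [-0.8, 1.3, 10.2]
finger_gap: 0.202
finger_force: 30.0
```

Snap: the force dropped from about 15 N to 10 N and the tool dipped 1 mm. Easing off.

Emit:
carry_out(motion="0 0 -0.2 0 0 0; 0 0 -0.5 0 0 0; 0 0 -0.8 0 0 0; 0 0 -1 0 0 0; 0 0 -1 0 0 0")

```text
time: 19.65
tool_pos: [606.4, -101.7, 95.0]
tcp_rot: [0.997, 0.075, -0.0, -0.0]
contact_force: [0.1, -0.0, -1.0]
finger_gap: 0.204
finger_force: 30.0
```

```bash
python3 - <<'E'
from h import *
go([608,-101.8,125]);print(get_state()['moment'])
E
```

```text
t 19.65 pos [ 606.37 -101.69   95.05] F [ 0.14 -0.05 -1.04] shift cm [ 0.157  0.034 -2.995] rot [-0.0002  0.0009 -0.0005]
[ 0.09919537  0.00437984 -0.00853228]
```

Emit:
carry_out(motion="0.06 0 -0.7 0 0 0; 0.06 0 -1.8 0 0 0; 0.06 0 -3 0 0 0; 0.06 0 -4.5 0 0 0; 0.06 0 -6 0 0 0")

```text
time: 20.15
tool_pos: [607.6, -101.6, 157.2]
tcp_rot: [0.997, 0.075, 0.0, 0.0]
contact_force: [-0.3, -0.2, -1.9]
finger_gap: 0.205
finger_force: 30.0
```

```bash
python3 - <<'E'
from h import *
go([584,240.5,155])
E
```

```text
t 20.15 pos [ 607.62 -101.56  157.19] F [-0.28 -0.24 -1.91] shift cm [  2.769 -34.176   0.21 ] rot [ 0.0003 -0.0008 -0.0003]
```

Emit:
carry_out(motion="0.2 -2 0 0 0 0; 0.5 -6 0 0 0 0; 0.8 -10 0 0 0 0; 1.2 -14 0 0 0 0; 1.5 -18 0 0 0 0")

```text
time: 20.65
tool_pos: [595.6, 80.2, 156.9]
tcp_rot: [0.997, 0.075, 0.001, 0.0]
contact_force: [-0.5, -0.4, -1.4]
finger_gap: 0.205
finger_force: 30.0
```

Emit:
carry_out(motion="0.3 -4 0 0 0 0; 0.6 -8 0 0 0 0; 0.9 -12 0 0 0 0; 1.2 -15 0 0 0 0; 1.3 -16 0 0 0 0")

```text
time: 21.15
tool_pos: [583.4, 243.7, 156.8]
tcp_rot: [0.997, 0.077, 0.0, -0.001]
contact_force: [-0.5, 0.4, -0.6]
finger_gap: 0.205
finger_force: 30.0
```

Emit:
carry_out(motion="0 0 0 0 0 0; 0 0 0 0 0 0; 0 0 0 0 0 0")

```text
time: 21.45
tool_pos: [585.1, 236.4, 155.6]
tcp_rot: [0.997, 0.073, 0.0, 0.001]
contact_force: [0.4, 0.5, -1.7]
finger_gap: 0.204
finger_force: 30.0
```

```bash
python3 - <<'E'
from h import *
go([584,240.5,130])
E
```

```text
t 21.45 pos [585.08 236.37 155.58] F [ 0.41  0.5  -1.65] shift cm [-0.046 -0.428  2.558] rot [ 0.0013 -0.0002 -0.0031]
```

Emit:
carry_out(motion="0 0 0 0 0 0; 0 0 0 0 0 0; 0 0 0 0 0 0; 0 0 0 0 0 0")

```text
time: 21.85
tool_pos: [584.4, 238.6, 155.4]
tcp_rot: [0.997, 0.075, -0.0, 0.0]
contact_force: [-0.2, -0.1, -1.2]
finger_gap: 0.206
finger_force: 30.0
```

```bash
python3 - <<'E'
from h import *
go([584,240.5,130])
E
```

```text
t 21.85 pos [584.41 238.57 155.4 ] F [-0.21 -0.07 -1.2 ] shift cm [-0.012 -0.198  2.54 ] rot [ 0.0001  0.0001 -0.0007]
```

Emit:
carry_out(motion="0 -0.2 0.5 0 0 0; -0.01 -0.2 1.3 0 0 0; -0.01 -0.2 2.1 0 0 0; -0.01 -0.2 2.5 0 0 0; -0.01 -0.2 2.5 0 0 0")

```text
time: 22.35
tool_pos: [583.4, 240.6, 129.2]
tcp_rot: [0.997, 0.075, -0.001, 0.0]
contact_force: [0.4, 0.6, -2.5]
finger_gap: 0.205
finger_force: 30.0
```

Emit:
carry_out(motion="0 0 0.3 0 0 0; 0 0 0.6 0 0 0; 0 0 0.9 0 0 0; 0 0 1 0 0 0; 0 0 1 0 0 0")

```text
time: 22.85
tool_pos: [583.9, 240.8, 120.2]
tcp_rot: [0.997, 0.075, -0.0, 0.0]
contact_force: [-0.1, -0.4, -2.4]
finger_gap: 0.204
finger_force: 30.0
```

Emit:
carry_out(motion="0 0 0.2 0 0 0; 0 0 0.5 0 0 0; 0 0 0.8 0 0 0; 0 0 1 0 0 0; 0 0 1 0 0 0")

```text
time: 23.35
tool_pos: [583.7, 240.7, 109.9]
tcp_rot: [0.997, 0.075, -0.0, 0.0]
contact_force: [-0.6, 0.3, -0.8]
finger_gap: 0.203
finger_force: 30.0
```

Emit:
carry_out(motion="0 0 0.5 0 0 0; 0 0 1 0 0 0; 0 0 1.5 0 0 0; 0 0 1.9 0 0 0; 0 0 2 0 0 0")

```text
time: 23.85
tool_pos: [583.6, 240.7, 89.6]
tcp_rot: [0.997, 0.075, -0.0, 0.0]
contact_force: [-1.2, -0.5, -0.8]
finger_gap: 0.207
finger_force: 30.0
```

Emit:
carry_out(motion="0 0 0.5 0 0 0; 0 0 1 0 0 0; 0 0 1.4 0 0 0; 0 0 1.6 0 0 0; 0 0 1.6 0 0 0")

```text
time: 24.35
tool_pos: [583.7, 240.8, 74.0]
tcp_rot: [0.997, 0.075, -0.0, 0.0]
contact_force: [-0.3, -0.3, -1.8]
finger_gap: 0.201
finger_force: 30.0
```

Emit:
carry_out(motion="0 0 0.1 0 0 0; 0 0 0.15 0 0 0; 0 0 0.2 0 0 0; 0 0 0.2 0 0 0")

```text
time: 24.75
tool_pos: [584.0, 240.8, 72.4]
tcp_rot: [0.997, 0.075, 0.0, 0.0]
contact_force: [-1.2, 0.6, -0.8]
finger_gap: 0.202
finger_force: 30.0
```

Now a gentle descent to seat the collar, expected near 69.5.

Emit:
carry_out(motion="0 0 0.1 0 0 0; 0 0 0.2 0 0 0; 0 0 0.2 0 0 0")

```text
time: 25.05
tool_pos: [583.8, 240.8, 70.2]
tcp_rot: [0.997, 0.075, -0.0, 0.0]
contact_force: [0.1, 0.5, -1.1]
finger_gap: 0.206
finger_force: 30.0
```

Emit:
carry_out(motion="0 0 0.05 0 0 0; 0 0 0.08 0 0 0; 0 0 0.08 0 0 0")

```text
time: 25.35
tool_pos: [583.9, 240.9, 69.6]
tcp_rot: [0.997, 0.075, -0.0, 0.0]
contact_force: [-0.3, -0.5, -1.8]
finger_gap: 0.205
finger_force: 30.0
```

Emit:
carry_out(motion="0 0 0.04 0 0 0; 0 0 0.04 0 0 0; 0 0 0.04 0 0 0")

```text
time: 25.65
tool_pos: [584.1, 240.9, 69.3]
tcp_rot: [0.997, 0.075, 0.0, -0.0]
contact_force: [-0.2, 0.0, 0.5]
finger_gap: 0.201
finger_force: 30.0
```

Emit:
carry_out(motion="0 0 0.04 0 0 0; 0 0 0.04 0 0 0; 0 0 0.04 0 0 0")

```text
time: 25.95
tool_pos: [584.3, 240.9, 69.3]
tcp_rot: [0.997, 0.075, 0.0, -0.0]
contact_force: [-0.2, -0.8, 4.5]
finger_gap: 0.205
finger_force: 30.0
```

Seated: Fz is rising at z 69.3, the same height as the original grip. Releasing.

Emit:
carry_out(motion="0 0 -0.04 0 0 0; 0 0 -0.04 0 0 0; 0 0 -0.04 0 0 0; 0 0 -0.04 0 0 0; 0 0 -0.04 0 0 0", jaw=0.4)

```text
time: 26.45
tool_pos: [583.9, 240.8, 69.1]
tcp_rot: [0.997, 0.075, -0.0, 0.0]
contact_force: [-0.1, 0.3, 0.5]
finger_gap: 0.591
finger_force: 0.0
```

Emit:
carry_out(motion="0 0 -1 0 0 0; 0 0 -3 0 0 0; 0 0 -6 0 0 0; 0 0 -9 0 0 0; 0 0 -12 0 0 0")

```text
time: 26.95
tool_pos: [583.9, 240.9, 191.2]
tcp_rot: [0.997, 0.075, 0.0, -0.0]
contact_force: [0.9, -0.5, -0.4]
finger_gap: 0.601
finger_force: 0.0
```

Emit:
carry_out(motion="-4 2 0 0 0 0; -8 5 0 0 0 0; -12 9 0 0 0 0; -14 12 0 0 0 0; -14 12 0 0 0 0")

```text
time: 27.45
tool_pos: [461.3, 96.1, 190.0]
tcp_rot: [0.997, 0.072, -0.0, 0.002]
contact_force: [-0.3, -0.0, -0.7]
finger_gap: 0.597
finger_force: 0.0
```

```bash
python3 - <<'E'
from h import *
s=get_state();print(s['time'],s['tool_pos'],s['contact_force'])
d0,d=load('side0'),fix(shoot('side','s9'));t3,t=fix(load('t3')),fix(shoot('top','t9'));s3=fix(load('s3'))
def diff(a,b,x,y,w,h): return np.abs(a['frame'][y:y+h,x:x+w].astype(int)-b['frame'][y:y+h,x:x+w]).mean().round(1)
print('stand side vs start',diff(d0,d,365,125,35,60),'jig side vs homed',diff(s3,d,210,200,100,75),'jig top',diff(t3,t,272,168,66,75))
g=lambda c:cv2.cvtColor(c['frame'],cv2.COLOR_RGB2GRAY)
for n,c in(('start',d0),('end',d)): 
    o=g(c)[125:185,365:400]; print(n); print(o[::4,::3])
E
```

```text
27.45 [461.33438169  96.1244839  189.98840309] [-0.26656441 -0.03922333 -0.65958328]
stand side vs start 4.2 jig side vs homed 1.9 jig top 1.0
start
[[ 56  57  56  56  56  53  55  52  52  51  48  51]
 [ 57  52  55  53  57  52  52  55  53  54  52  54]
 [ 50  53  52  54  52  65 101 119  58  58  53  53]
 [ 52  52  54  53  50  67  69  77  59  53  52  54]
 [ 57  51  54  53  55  73  91  72  53  49  54  54]
 [ 63  60  56  52  51  77  82  50  54  57  53  52]
 [ 68  65  57  98 112  80  88  67  52  51  57  55]
 [ 71  66  64 131 167 143 214 121  56  50  54  55]
 [ 73  79  75 132 174 231 191  73  61  58  55  56]
 [107 128 127 134 146 149 120  65  69  69  66  62]
 [129 149 147 139 144 147 134 121  68  70  70  72]
 [122 134 176 145 150 193 210 127 107  54  60  74]
 [125 126 142 233 240 202 127 129 101  72  57  52]
 [ 59 100 121 126 127 122 123  92  81  80  72  61]
 [ 82  81  74  69  64  65  71  65  71  79  77  79]]
end
[[ 52  56  55  55  54  52  51  51  55  55  54  56]
 [ 53  54  54  53  56  50  56  60  56  55  55  50]
 [ 53  55  54  47  54  56 115 121  65  52  53  54]
 [ 52  53  55  56  55  75  69  74  64  52  55  53]
 [ 63  56  59  53  47  72  88  78  51  56  54  55]
 [ 65  63  54  55  56  69  78  57  56  58  52  54]
 [ 68  61  62 107 127  74  96  88  54  57  57  56]
 [ 74  66  68 154 163 163 216 129  60  55  53  58]
 [ 79  77  72 138 227 235 213  78  66  64  52  54]
 [108 131 127 135 150 149 123  65  70  73  69  59]
 [131 150 149 144 152 151 141 123  65  70  72  75]
 [131 140 181 146 154 194 213 131 107  54  61  75]
 [129 129 146 237 242 204 132 132 100  76  60  56]
 [ 60 103 127 129 129 130 127  97  81  82  76  64]
 [ 86  84  77  66  61  70  72  72  78  79  82  81]]
```

The punch stands as it did at the start, and the jig and button match the homed picture. Handing in.

Emit:
carry_out(motion="0 0 0 0 0 0; 0 0 0 0 0 0; 0 0 0 0 0 0; 0 0 0 0 0 0; 0 0 0 0 0 0")

```text
time: 28.05
tool_pos: [463.4, 101.7, 189.0]
tcp_rot: [0.997, 0.075, -0.0, -0.0]
contact_force: [0.1, -0.9, 0.1]
finger_gap: 0.597
finger_force: 0.0
```

```bash
python3 -c "
from h import *
print(hand_in())"
```

```text
the job is handed in; nothing more can be done
None
```

I handed the job in at 28 s: the button is home against the stop, the punch tripped once at about 16 N and I eased off at the snap, and the punch is back upright in its stand; the hand-in call returned no verdict.

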